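Load a knife handle under the spring hold-down flap

TASK

A knife handle lies in the slot of the hold-down fixture, in front of its spring-closed flap. Press the long treadle bar down with one fingertip to hold the flap open, and with the other fingertip push the handle along the slot under the flap until its front end butts against the end stop; only then let the treadle go, so that the flap comes down on the handle, and take the hand away. Push the handle, do not grip or lift it, and leave the things lying round the fixture alone.

Things in the scene. Friction and masses are not known exactly. Their poses are not given: they have to be found in the camera images.
- fixture: Fixture, screwed down: grey steel plate 315 x 128 x 12 mm. Origin on the bench; the plate spans x -195 to +120, y -68 to +60 mm. +x is the feeding direction along the slot (roughly away from the robot), +y to its left, z up. All positions below are in this frame, mm. End stop: steel block at the slot's far end, face at x = +100, top at z = 28.
- slot (a point): Point on the slot floor, mid-width, below the flap's front edge: x = +30, y = -34, z = 12. The slot runs along x over the whole plate, between two guide strips 34 mm apart whose tops are 4 mm above the floor (z = 16).
- hinge (a point): Point on the hinge axis of flap and treadle: x = -35, y = +10, z = 40. The axis runs along x: 8 mm shaft between two posts at x = -188 and x = +104, 14 mm wide in y, tops at z = 47. Right of it (-y) is the flap: steel sheet, x +30 to +94, reaching to y = -56. Left of it (+y) is the treadle, one piece with the flap.
- flap (a joint): Angle of flap and treadle, rad. 0 = closed: the pad leaves 10 mm above the slot floor and blocks the handle. Pressing the treadle down raises it, to a hard stop at 0.50. The handle passes freely from 0.22 on; about 0.17 with the pad resting on the handle. A spring shuts it: about 2 N (closed) to 5 N (open) pressed on the middle of the treadle.
- treadle (a point): On the treadle's upper face, mid-width; moves with it. Closed: x = -100, y = +38, z = 33; fully pressed y = +31, z = 21. The treadle is a straight steel bar along x, 27 mm wide, from x = -182 to +92 with the same section all along, so a fingertip can press it anywhere beside the slot and slide along it.
- pad (a point): Middle of the underside of the front end of the flap's rubber pressure pad (the end that faces the incoming handle): x = +34, y = -34; z = 22 closed, about 45 fully open. The pad is 12 mm wide and runs to x = +90.
- handle_mid (a point): Centre of the loose knife handle (two brown wooden scales on a steel tang, no blade), half-way up: 112 mm long along the slot, 29 wide, 18 high, 0.06 to 0.11 kg. It lies flat on the slot floor with about 2 mm play each side; its ends are 56 mm before and behind this point.
- home (a point): Where the centre of the handle is when its front end butts against the end stop: x = +44, y = -34, z = 21.
- scale: Bystander, loose on the bench right of the fixture: single brown wooden scale 112 x 25 x 8 mm; origin at the middle of its underside.
- gauge: Bystander, loose on the bench: knurled steel ring, 42 mm across, 14 mm high; origin at the middle of its underside.
- driver: Bystander, loose on the bench left of the fixture: screwdriver, 196 mm long, 25 mm high; origin at the middle of its underside.
Not all that is in view belongs to the job. Leave any red or turquoise look-alike of the part that bears handle_mid alone.

How it is judged (in metres and radians):
On the way, in this order (a step that is already met when the one before it is completed fails the run):
1. a finger holds the flap open while the handle is still in front of it (value of joint flap above 0.21 rad and contact force between the fingers and flap above 0.3 N and x of handle_mid in the frame of fixture below -0.02 m), for 0.1 s.
2. the handle is against the end stop while a finger still holds the flap open (x of handle_mid in the frame of fixture between 0.04 and 0.047 m and y of handle_mid in the frame of fixture between -0.04 and -0.028 m and z of handle_mid in the frame of fixture below 0.0245 m and value of joint flap above 0.21 rad and contact force between the fingers and flap above 0.3 N), for 0.05 s.
At the end, for the whole second after the job is handed in: The handle lies flat in the slot with its front end within 4 mm of the end stop, at rest, and the released flap presses on it (flap angle 0.12 to 0.205 rad, more than 0.3 N) (x of handle_mid in the frame of fixture between 0.04 and 0.047 m and y of handle_mid in the frame of fixture between -0.04 and -0.028 m and z of handle_mid in the frame of fixture below 0.0245 m and value of joint flap between 0.12 and 0.205 rad and contact force between flap and handle above 0.3 N and linear speed of handle below 0.01 m/s); the robot touches nothing.
It fails at once if the handle is lifted more than 8 mm off the slot floor (z of handle_mid in the frame of fixture above 0.029 m).
It fails at once if the handle is tipped (angle between handle_mid's own z axis and vertical above 0.2 rad).
It fails at once if a bystander is moved more than 15 mm (distance of any of scale, gauge, driver from where it was at the start of the episode above 0.015 m).
It also fails if it takes over 42 s, if anything falls off the work surface, if the arm or the gripper's body presses on something with over 40 N, if the wrist force passes 120 N, or if a joint passes its speed limit or range.

ROBOT

A 6-joint arm with a two-finger parallel gripper is mounted at the origin on a cart in front of the work surface, level with it; the furniture and walls round the work are solid. World frame = base frame: x ahead of the robot, y to its left, z up, the work surface at z = 0. Lengths are in m, angles in degrees, forces in N, time in s.
With the tool pointing down it reaches from about 0.325 to 0.875 m from the base axis. Payload 4.4 kg.
Tool frame: the origin (TCP) lies midway between the tips of the shut fingers; the grasp point (between the pads) lies behind it (grip_point_offset is the z of the grasp point in the tool frame, in m); z points along the fingers, y is the line along which they close (so a half turn about z gives the same grasp; the last joint's range is limited). The gripper opens to 85 mm and grips with 20 to 120 N. Pads are 22 mm wide; open, the fingers measure 114 mm over their backs; the gripper's body (76 mm by 85 mm) begins 54 mm behind the grasp point. The pads swing forward as they close: fully open they stand 13 mm farther back than shut.
Start: joints at [-85.113, 11.837, 88.321, -0, 79.842, -8.623], TCP at [0.134, -0.559, 0.194] pointing down, gripper open.
Joint ranges: [-156.59, 156.59], [-49.26, 127.26], [12.9, 141.05], [-63.56, 243.56], [4.71, 150.69], [-161.64, 161.64]. Speed limits (degrees/s): [159.86, 159.86, 180, 180, 180, 180].

INTERFACE

Orientations are given as [roll, pitch, yaw] about the fixed x, y, z axes, in that order (R = Rz(yaw) Ry(pitch) Rx(roll)).
In Python, from cell import read_state, read_camera, camera_params, job_done, grip_point_offset gives the robot as it stands. The module is installed in compiled form; this text tells all that it offers.
- The arm moves only by the tool carry_out, never from a script. Its argument "series" is a list of rows, each an object with "gripper": the opening, from 0 (shut) to 1 (fully open); "offset": the shift along the tool's x, y, z in mm, a list of three; "dr": the turn, a rotation vector about the tool's x, y, z in degrees, a list of three. In form: [{"gripper": gripper, "offset": [dx, dy, dz], "dr": [rx, ry, rz]}, ...]. A call has 1 to 20 rows; each row is the pose to reach, as a shift and turn from the pose commanded when the call began, along the tool's axes at that moment; what a row does not reach only later rows make up. A row lasts 1/8 s, in which the tool goes at most 62.5 mm and 10.7 degrees, less where a joint would pass 70% of its speed; a pose out of reach is approached as far as the arm can. A call with a gripper value outside its range is refused whole. The fingers move at their own pace and stop on an object; "squeeze" is the grip in N (left out, the last holds). Time passes only in rows, so rows that repeat a pose let the fingers close. It gives the time, the measured TCP pose, the force, the opening and the grip force at its end, in the units of the state.
- read_state(): the state, without advancing time (a new reading comes with each control period).
- read_camera(name): name is "scene" or "side" or "wrist"; returns (picture, depth): 480x640x3 uint8, red, green, blue; 480x640 float32, m along the optical axis (not along the pixel's ray), 0 where there is no reading.
- camera_params(name): a dict with "fx", "fy", "cx", "cy" (pixels), "T" (4x4, takes a point from camera to world coordinates). Camera axes: x right, y down, z forward; pixel columns grow to the right and rows downward; lengths in m; the calibration is good to about 2 mm. The wrist camera is an equidistant fisheye: a pixel r from the principal point sees the ray r / f radians off the axis. A picture is of the moment at which its call begins: read the wrist's pose just before it. camera_params takes no time and is no camera call; for the wrist camera it gives the pose at the moment of the call.
- job_done(): hands the job in; it is judged then, once.
The state is a dict: "time_s": time; "joint_pos": joint angles; "joint_velocities": joint speeds; "joint_torque": joint torques, N m; "tool_pos": TCP position; "ee_rot": TCP orientation; "force": force on the tool from outside, world axes, zero at the start; "wrist_torque": the same for the moment, N m; "gripper_width": opening from 0.0 (shut) to 1.0 (fully open); "finger_force": force on a finger pad.
Only numpy, scipy, OpenCV 4.12 (cv2) and the standard library are available. Lean on these libraries where they do the work, as an engineer would, in place of code of your own. Each camera call takes 0.05 s, during which the arm holds its last target. There are 200 camera calls.

## Working session

There is one attempt and no reset: what is moved stays moved. The work goes in short steps, Python scripts to look and compute and a tool call to move; the robot and the scene stay as the last step left them, time stands still between calls to the robot, and variables do not carry over. Pictures are saved under pics/ and viewed, at most 10 in all, crops included, and the job is handed in when it is done.

Besides the shell and the picture viewer there is one more tool, called after ">>>" as name(argument=value, ...), one argument or row to a line, values as JSON. carry_out: Moves the arm, as the interface text tells. Its arguments: {"type":"object","properties":{"series":{"type":"array","items":{"type":"object","properties":{"gripper":{"type":"number"},"offset":{"type":"array","items":{"type":"number"}},"dr":{"type":"array","items":{"type":"number"}}}}},"squeeze":{"type":"number"}},"required":["series"]}

```bash
mkdir -p pics
python3 - <<'E'
from cell import *
import cv2,numpy as np,pickle
s=read_state();print({k:np.round(v,3).tolist() for k,v in s.items()},grip_point_offset if not callable(grip_point_offset) else grip_point_offset())
d={}
for n in("scene","side"):
    p,z=read_camera(n);c=camera_params(n);d[n]=(p,z,c);print(n,c['fx'],c['cx'],c['cy'],np.round(c['T'],3).tolist())
    cv2.imwrite(f"pics/{n}0.png",p[:,:,::-1])
pickle.dump(d,open("d0.pkl","wb"))
E
```

```text
{'time_s': 0.0, 'joint_pos': [-85.112, 11.886, 88.407, -0.0, 79.843, -8.623], 'joint_velocities': [-0.06, -0.03, -0.121, 0.065, 0.003, 0.078], 'joint_torque': [-0.001, -38.303, -29.16, -0.0, 0.011, 0.0], 'tool_pos': [0.134, -0.558, 0.193], 'ee_rot': [-179.866, -0.02, 13.511], 'force': [-0.226, -0.517, 0.49], 'wrist_torque': [0.02, 0.003, 0.027], 'finger_force': 0.0, 'gripper_width': 1.002} -0.0187
scene 480.156266769947 325.4548085767853 239.36472887549976 [[0.612, -0.391, 0.687, 0.074], [-0.791, -0.295, 0.537, -0.503], [-0.008, -0.872, -0.49, 0.471], [0.0, 0.0, 0.0, 1.0]]
side 472.63435401702566 318.19689438542156 239.04771300293856 [[-0.596, -0.687, 0.416, 0.3], [-0.803, 0.502, -0.32, 0.228], [0.011, -0.525, -0.851, 0.786], [0.0, 0.0, 0.0, 1.0]]
```

View pics/scene0.png

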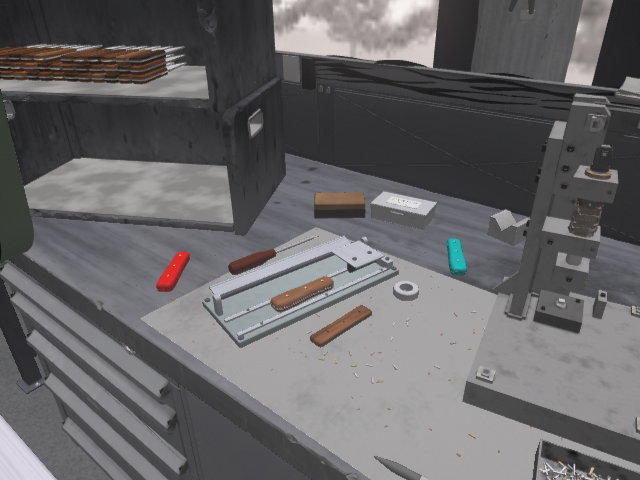

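View pics/side0.png

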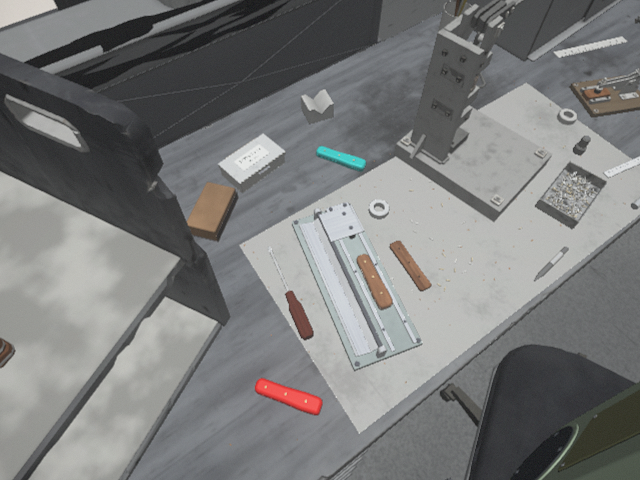

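The brown riveted handle in the slot (scene 302,292; side 375,280) is the one meant: it lies on the fixture in front of the flap. The lone brown scale (scene 340,325; side 410,265), the red look-alike (173,270) and the turquoise one (457,255) lie on the bench, so they stay put. Next I'll measure the fixture and confirm this in a crop.

```bash
cat > h.py <<'E'
import numpy as np,cv2
def cloud(z,c):
    v,u=np.mgrid[:480,:640]
    P=np.stack([(u-c['cx'])/c['fx']*z,(v-c['cy'])/c['fy']*z,z],-1)
    return P@c['T'][:3,:3].T+c['T'][:3,3]
def ray(uv,c,h):
    uv=np.atleast_2d(uv).astype(float)
    d=np.c_[(uv[:,0]-c['cx'])/c['fx'],(uv[:,1]-c['cy'])/c['fy'],np.ones(len(uv))]@c['T'][:3,:3].T
    o=c['T'][:3,3];return o+d*((h-o[2])/d[:,2])[:,None]
def proj(P,c):
    q=(np.atleast_2d(P)-c['T'][:3,3])@c['T'][:3,:3]
    return np.c_[q[:,0]/q[:,2]*c['fx']+c['cx'],q[:,1]/q[:,2]*c['fy']+c['cy']]
E
python3 - <<'E'
from h import *;import pickle
d=pickle.load(open("d0.pkl","rb"))
for n,(x0,y0,x1,y1) in {"side":(270,190,450,385),"scene":(190,215,420,360)}.items():
    p,z,c=d[n];W=cloud(z,c)
    m=np.zeros((480,640),bool);m[y0:y1,x0:x1]=1
    b=W[m&(abs(W[...,2])<.006)];print(n,"bench z",np.median(b[:,2]),b[:,2].std())
    hsv=cv2.cvtColor(p,cv2.COLOR_RGB2HSV)
    br=(m&(hsv[...,1]>90)&(hsv[...,0]<20)&(hsv[...,2]>60)).astype(np.uint8)
    k,l,st,ce=cv2.connectedComponentsWithStats(br)
    for i in range(1,k):
        if st[i,4]>60:
            q=W[l==i];q=q[np.isfinite(q).all(1)];print(" brown",st[i],np.round(np.median(q,0),4), cv2.minAreaRect(np.float32(q[q[:,2]>np.percentile(q[:,2],30)][:,:2]*1000)))
    pm=m&(W[...,2]>.008)&(W[...,2]<.017)
    k,l,st,ce=cv2.connectedComponentsWithStats(pm.astype(np.uint8));
    pm&=(hsv[...,1]<90)
    q=W[pm];print(" plate",cv2.minAreaRect(np.float32(q[:,:2]*1000)))
    o=p.copy();o[pm]=o[pm]//2+[0,60,0];
    f=3 if n=="side" else 3
    o=np.uint8(o[y0:y1,x0:x1])[:,:,::-1];raw=p[y0:y1,x0:x1,::-1]
    if n=="side": im=np.hstack([raw,o])
    cv2.imwrite(f"pics/{n}_c.png",cv2.resize(im if n=="side" else raw,None,fx=2.2 if n=="side" else 3.4,fy=2.2 if n=="side" else 3.4,interpolation=2))
E
```

```text
side bench z -0.00032529883021398254 0.001474290416307737
 brown [390 241  41  49 548] [ 0.5328 -0.17    0.008 ] ((411.665283203125, -1.3102569580078125), (87.13472747802734, 502.7932434082031), 35.88662338256836)
 brown [357 255  35  52 671] [ 0.5372 -0.0852  0.0288] ((424.1855773925781, 41.47627258300781), (68.94941711425781, 443.1204528808594), 42.59854507446289)
 brown [286 291  27  47 502] [0.5665 0.0593 0.0218] ((449.8746337890625, 124.14044189453125), (35.909423828125, 363.46990966796875), 61.01772689819336)
 plate ((574.17822265625, -64.79742431640625), (260.14019775390625, 315.82305908203125), 73.66802215576172)
scene bench z -0.000910399497353831 0.0014241698503922031
 brown [230 249  46  21 341] [0.5674 0.0533 0.0204] ((318.8876953125, -201.15420532226562), (774.2679443359375, 76.70025634765625), 45.259483337402344)
 brown [271 277  62  30 670] [ 0.5358 -0.0895  0.028 ] ((308.9371032714844, -265.919189453125), (661.8074951171875, 92.59844207763672), 37.265377044677734)
 brown [311 305  60  39 743] [ 0.5315 -0.172   0.0075] ((313.49456787109375, -307.55010986328125), (613.3916015625, 83.10722351074219), 31.476638793945312)
 plate ((674.6282348632812, -21.086334228515625), (389.6710205078125, 455.82464599609375), 57.758766174316406)
```

View pics/side_c.png

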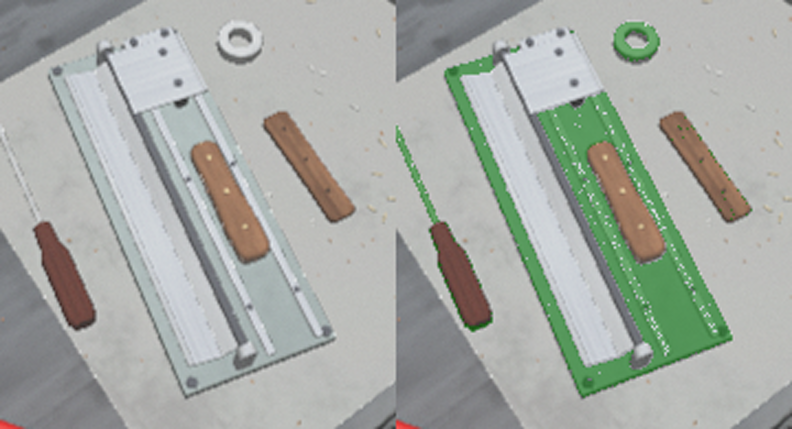

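View pics/scene_c.png

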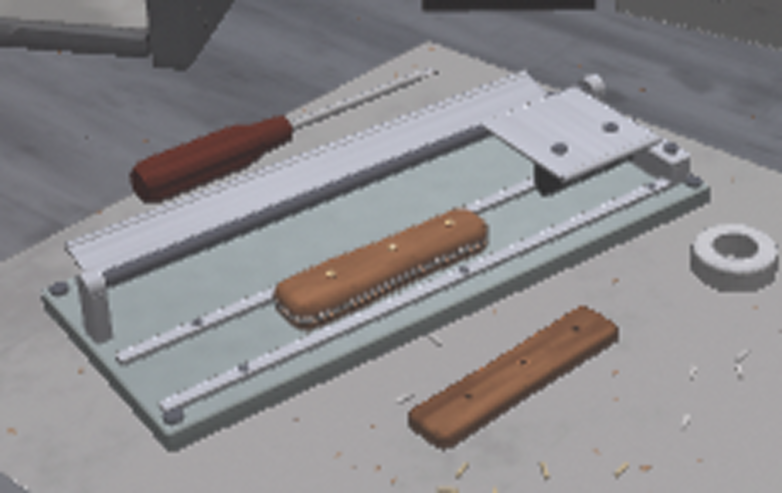

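The crops confirm it: the riveted handle sits between the guide strips (side full-frame about 375,281), short of the flap, which is closed. The plain scale lies to the right and the driver to the left. Now I'll fit the plate frame and work out the target.

Run:
```python
from h import *;import pickle
d=pickle.load(open("d0.pkl","rb"));res=[]
for n,(x0,y0,x1,y1),sd in (("side",(270,190,450,385),(400,330)),("scene",(190,215,420,360),(245,325))):
    p,z,c=d[n];W=cloud(z,c);hsv=cv2.cvtColor(p,cv2.COLOR_RGB2HSV)
    m=np.zeros((480,640),bool);m[y0:y1,x0:x1]=1
    pm=(m&(z>0)&(W[...,2]>.007)&(W[...,2]<.018)&(hsv[...,1]<90)).astype(np.uint8)
    pm=cv2.morphologyEx(pm,cv2.MORPH_OPEN,np.ones((3,3)))
    k,l,st,ce=cv2.connectedComponentsWithStats(pm);i=1+st[1:,4].argmax()
    v,u=np.nonzero(l==i);R=ray(np.c_[u,v],c,.012)
    r=cv2.minAreaRect(np.float32(R[:,:2]*1000));B=cv2.boxPoints(r);print(n,st[i],r)
    # long axis pointing away in +x
    e=[B[1]-B[0],B[2]-B[1]];L=max(e,key=np.linalg.norm);L=L/np.linalg.norm(L);L=L*np.sign(L[0])
    Y=np.array([-L[1],L[0]]);Q=R[:,:2]*1000
    # plate centre is x -37.5,y -4 in fixture
    O=np.array(r[0])+37.5*L+4*Y
    print(" yaw",np.degrees(np.arctan2(L[1],L[0])),"origin",O)
    toF=lambda P:np.c_[(P[:,:2]*1000-O)@L,(P[:,:2]*1000-O)@Y,P[:,2]*1000]
    hm=m&(hsv[...,1]>90)&(hsv[...,0]<20)&(W[...,2]>.024)&(z>0)
    F=toF(W[hm]);s=(abs(F[:,1]+34)<22);F=F[s];print(" handle lo/hi",np.percentile(F,1,0).round(1),np.percentile(F,99,0).round(1))
    sh=toF(W[(z>0)&m]);t=sh[(abs(sh[:,0]+100)<20)]
    for a in range(-60,62,6):
        q=t[abs(t[:,1]-a)<2,2];print((a,round(float(np.median(q)),1)) if len(q) else a,end=' ')
    print()
p,z,c=d["side"];W=cloud(z,c);t=W[(z>0)&(W[...,2]>.12)&(W[...,0]>0)&(W[...,0]<.9)]
H,_,_=np.histogram2d(t[:,0],t[:,1],bins=[np.arange(0,1,.1),np.arange(-.8,.8,.1)]);print(H.astype(int))
```

```text
side [ 292  216  131  154 4839] ((574.0029296875, -62.96752166748047), (128.55975341796875, 314.8625793457031), 74.50550842285156)
 yaw -15.4944935 origin [611.20861673 -69.13086247]
 handle lo/hi [-112.7  -47.    25.1] [ -7.9 -23.2  31.7]
(-60, 13.3) (-54, 15.1) (-48, 27.0) (-42, 28.2) (-36, 28.5) (-30, 28.6) (-24, 23.5) (-18, 13.4) (-12, 14.5) (-6, 11.2) 0 (6, 42.6) (12, 41.2) (18, 34.5) (24, 30.0) (30, 31.1) (36, 32.4) (42, 34.2) (48, 34.8) (54, 12.0) (60, 1.7) 
scene [ 202  256  196   88 5930] ((573.9336547851562, -67.71977996826172), (131.14710998535156, 315.82366943359375), 74.28382110595703)
 yaw -15.716176 origin [611.11521959 -74.02702785]
 handle lo/hi [-114.   -44.7   24.1] [ -9.7 -21.2  30.1]
(-60, 10.9) (-54, 12.9) (-48, 15.0) (-42, 23.9) (-36, 27.7) (-30, 28.2) (-24, 27.8) (-18, 11.6) (-12, 13.4) (-6, 14.3) (0, 11.4) (6, 10.9) (12, 39.7) (18, 11.1) (24, 11.0) (30, 11.0) (36, 29.4) (42, 30.4) (48, 33.3) (54, 35.2) (60, 34.6) 
[[    0     0     0     0     0     0     0     0     0     0     0     0
      0     0     0]
 [    0     0     0     0     0     0     0     0    48     0     0     0
      0     0     0]
 [    0     0     0     0     0     0     0  2334  5019     0     0     0
      0     0     0]
 [    0     0     0     0     0     0     0     0     0     0     0     0
      0     0     0]
 [    0     0     0     0     0     0     0     0     0     0     0     0
      0     0     0]
 [    0     0     0     0     0     0     0     0     0     0  1219  6070
   3317     0     0]
 [    0     0     0   979  2221     0     0     0     0  7981 10219  7069
    321     0     0]
 [    0     0    36   678  2644     0     0     0     0     2 10826  4032
      0     0     0]
 [    0     0     0     0     0     0     0     0     0     0  1739  1906
      0     0     0]]
```

>>> carry_out(
  series=[
    {"gripper": 0.63, "offset": [150, -144, 0], "dr": [0, 0, 10]},
    {"gripper": 0.63, "offset": [150, -144, 0], "dr": [0, 0, 10]},
    {"gripper": 0.63, "offset": [150, -144, 0], "dr": [0, 0, 10]},
    {"gripper": 0.63, "offset": [150, -144, 0], "dr": [0, 0, 10]},
    {"gripper": 0.63, "offset": [300, -288, 0], "dr": [0, 0, 20]},
    {"gripper": 0.63, "offset": [300, -288, 0], "dr": [0, 0, 20]},
    {"gripper": 0.63, "offset": [300, -288, 0], "dr": [0, 0, 20]},
    {"gripper": 0.63, "offset": [300, -288, 0], "dr": [0, 0, 20]},
    {"gripper": 0.63, "offset": [451, -433, 0], "dr": [0, 0, 29.1]},
    {"gripper": 0.63, "offset": [451, -433, 0], "dr": [0, 0, 29.1]},
    {"gripper": 0.63, "offset": [451, -433, 0], "dr": [0, 0, 29.1]},
    {"gripper": 0.63, "offset": [451, -433, 0], "dr": [0, 0, 29.1]},
    {"gripper": 0.63, "offset": [451, -433, 60], "dr": [0, 0, 29.1]},
    {"gripper": 0.63, "offset": [451, -433, 100], "dr": [0, 0, 29.1]},
    {"gripper": 0.63, "offset": [451, -433, 100], "dr": [0, 0, 29.1]},
    {"gripper": 0.63, "offset": [451, -433, 100], "dr": [0, 0, 29.1]},
  ],
)

```text
time_s: 2.1
tool_pos: [0.4731, -0.0334, 0.0958]
ee_rot: [180.0, -0.1, -15.6]
force: [0.6, -0.6, 0.4]
gripper_width: 0.63
finger_force: 0.0
```

Run:
```python
from cell import *
import cv2,numpy as np
s=read_state();print({k:np.round(s[k],3).tolist() for k in("time_s","tool_pos","ee_rot","gripper_width","force","joint_pos")})
p,_=read_camera("wrist");q,_=read_camera("side")
c=camera_params("wrist");print(c['fx'],c['cx'],c['cy'],np.round(c['T'],3).tolist())
cv2.imwrite("pics/w1.png",np.hstack([cv2.resize(p[:,:,::-1],(400,300)),cv2.resize(q[160:400,240:560,::-1],(400,300))]))
```

```text
{'time_s': 2.1, 'tool_pos': [0.473, -0.033, 0.096], 'ee_rot': [179.994, -0.133, -15.618], 'gripper_width': 0.63, 'force': [0.551, -0.626, 0.364], 'joint_pos': [-14.51, 5.77, 107.896, -0.01, 66.2, 91.113]}
371.64829954431775 316.5872827310094 233.83850429734397 [[-0.269, -0.918, -0.291, 0.549], [-0.963, 0.256, 0.08, -0.054], [0.001, 0.302, -0.953, 0.277], [0.0, 0.0, 0.0, 1.0]]
```

View pics/w1.png

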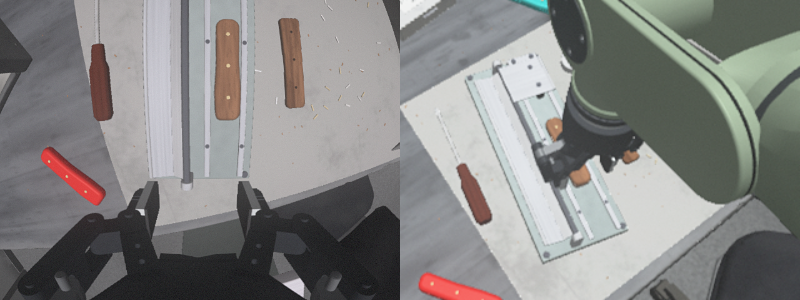

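The wrist half shows the handle (about 228,70 in the panel) ahead of the right finger and the treadle ahead of the left one. I'll check the y offset with fisheye rays.

Run:
```python
from cell import *
import cv2,numpy as np
c=camera_params("wrist");T=np.array(c['T']);s=read_state();tp=np.array(s['tool_pos']);a=np.radians(-15.6)
L=np.array([np.cos(a),np.sin(a)]);Y=np.array([-L[1],L[0]])
def ray(u,v,h):
    x=(u-c['cx'])/c['fx'];y=(v-c['cy'])/c['fy'];r=np.hypot(x,y);d=T[:3,:3]@[np.sin(r)*x/r,np.sin(r)*y/r,np.cos(r)]
    return (T[:3,3]+d*((h-T[2,3])/d[2]))[:2]
p,_=read_camera("wrist");hsv=cv2.cvtColor(p,cv2.COLOR_RGB2HSV)
m=((hsv[...,1]>90)&(hsv[...,0]<20)&(hsv[...,2]>60)).astype(np.uint8);m[:,:320]=0;m[:,410:]=0;m[230:]=0
k,l,st,ce=cv2.connectedComponentsWithStats(m);i=1+st[1:,4].argmax();print("handle bbox",st[i])
x,y,w,h=st[i][:4]
O=np.array([.611,-.071])
f=lambda u,v,z:(np.array([(ray(u,v,z)-O)@L,(ray(u,v,z)-O)@Y])*1000).round(1)
print("rear",f(x+w/2,y+h,.027),"L",f(x,y+h*.8,.026),"R",f(x+w,y+h*.8,.026),"front",f(x+w/2,y,.028))
print("plate near right",f(248*1.6,178*1.6,.012),"near left",f(147*1.6,178*1.6,.012),"post",f(187*1.6,184*1.6,.047),"tcp",((tp[:2]-O)@L*1000,(tp[:2]-O)@Y*1000))
g=cv2.cvtColor(p,cv2.COLOR_RGB2GRAY)[150]
print("row150 edges",[ (u,f(u,150,.014)[1],f(u,150,.033)[1]) for u in range(200,420) if abs(int(g[u+1])-int(g[u-1]))>28])
```

```text
handle bbox [ 345   33   39  160 5346]
rear [-113.7  -33.8] L [-91.9 -20. ] R [-91.4 -46.8] front [ -4.1 -32.3]
plate near right [-190.7  -65. ] near left [-190.7   64.2] post [-180.7   11.2] tcp (np.float64(-142.0788311122481), np.float64(-0.8150975604586671))
row150 edges [(289, np.float64(18.6), np.float64(17.2)), (290, np.float64(17.9), np.float64(16.6)), (291, np.float64(17.2), np.float64(15.9)), (302, np.float64(9.4), np.float64(8.7)), (303, np.float64(8.7), np.float64(8.1)), (341, np.float64(-18.0), np.float64(-16.7)), (342, np.float64(-18.7), np.float64(-17.4)), (343, np.float64(-19.4), np.float64(-18.1)), (384, np.float64(-48.7), np.float64(-45.3)), (385, np.float64(-49.5), np.float64(-45.9)), (386, np.float64(-50.2), np.float64(-46.6))]
```

>>> carry_out(
  series=[
    {"gripper": 0.63, "offset": [0, 0, 45], "dr": [0, 0, 0]},
    {"gripper": 0.63, "offset": [0, 0, 60], "dr": [0, 0, 0]},
    {"gripper": 0.63, "offset": [0, 0, 60], "dr": [0, 0, 0]},
    {"gripper": 0.63, "offset": [0, 0, 60], "dr": [0, 0, 0]},
  ],
)

```text
time_s: 2.75
tool_pos: [0.4731, -0.0331, 0.0358]
ee_rot: [-180.0, -0.2, -15.6]
force: [-0.4, -0.4, 0.3]
gripper_width: 0.627
finger_force: 0.0
```

>>> carry_out(
  series=[
    {"gripper": 0.63, "offset": [0, 0, 4], "dr": [0, 0, 0]},
    {"gripper": 0.63, "offset": [0, 0, 8], "dr": [0, 0, 0]},
    {"gripper": 0.63, "offset": [0, 0, 8], "dr": [0, 0, 0]},
    {"gripper": 0.63, "offset": [0, 0, 8], "dr": [0, 0, 0]},
  ],
)

```text
time_s: 3.25
tool_pos: [0.4717, -0.0327, 0.0264]
ee_rot: [180.0, 0.0, -15.6]
force: [0.1, -0.1, -0.4]
gripper_width: 0.63
finger_force: 0.0
```

>>> carry_out(
  series=[
    {"gripper": 0.63, "offset": [0, 0, 2], "dr": [0, 0, 0]},
    {"gripper": 0.63, "offset": [0, 0, 4], "dr": [0, 0, 0]},
    {"gripper": 0.63, "offset": [0, 0, 4], "dr": [0, 0, 0]},
    {"gripper": 0.63, "offset": [0, 0, 4], "dr": [0, 0, 0]},
  ],
)

```text
time_s: 3.75
tool_pos: [0.4717, -0.0327, 0.0224]
ee_rot: [-180.0, 0.0, -15.6]
force: [0.4, 0.8, -0.4]
gripper_width: 0.632
finger_force: 0.0
```

>>> carry_out(
  series=[
    {"gripper": 0.63, "offset": [0, 0, 2], "dr": [0, 0, 0]},
    {"gripper": 0.63, "offset": [0, 0, 3], "dr": [0, 0, 0]},
    {"gripper": 0.63, "offset": [0, 0, 3], "dr": [0, 0, 0]},
    {"gripper": 0.63, "offset": [0, 0, 3], "dr": [0, 0, 0]},
  ],
)

```text
time_s: 4.25
tool_pos: [0.4717, -0.0327, 0.0194]
ee_rot: [180.0, -0.0, -15.6]
force: [-0.1, 1.1, -0.5]
gripper_width: 0.632
finger_force: 0.0
```

Run:
```python
from cell import *
import cv2,numpy as np
for i in range(3):
    q,_=read_camera(["wrist","scene","side"][i]);s=read_state();print(np.round(s['force'],2),np.round(s['tool_pos'],4),np.round(s['wrist_torque'],3))
    if i==0:a=q
    if i==1:b=q
cv2.imwrite("pics/w2.png",np.hstack([cv2.resize(a[200:400,200:440,::-1],(400,333)),cv2.resize(b[200:350,180:360,::-1],(400,333))]))
```

```text
[ 0.22 -0.39  1.09] [ 0.4717 -0.0327  0.0194] [ 0.003  0.014 -0.049]
[-1.06  0.13 -0.32] [ 0.4717 -0.0327  0.0194] [ 0.017 -0.016  0.018]
[-0.48  0.59  0.33] [ 0.4718 -0.0327  0.0195] [-0.056 -0.065 -0.022]
```

View pics/w2.png

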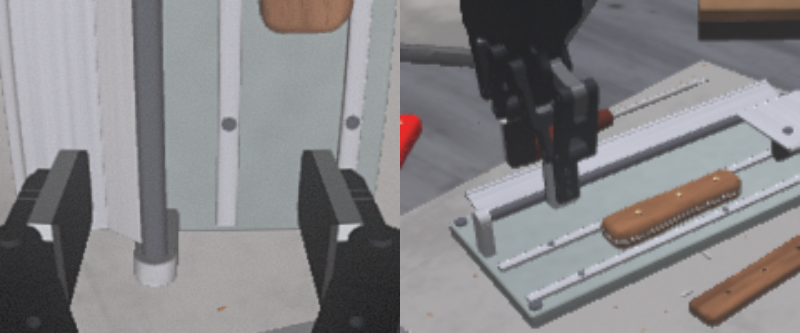

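Both fingers line up with the treadle and the slot; the right fingertip still looks well above the plate. I'll read its height from the scene depth.

Run:
```python
from cell import *
from h import *
p,z=read_camera("scene");c=camera_params("scene");W=cloud(z,c);a=np.radians(-15.6);R=np.array([[np.cos(a),np.sin(a)],[-np.sin(a),np.cos(a)]])
for u in (248,254,258):
  for v in range(270,300,2):
    w=W[v,u];print(u,v,p[v,u],((w[:2]-[.611,-.071])@R.T*1000).round(0),round(w[2]*1000,1))
```

```text
248 270 [46 48 51] [-154.  -42.] 106.0
248 272 [46 46 48] [-153.  -40.] 101.4
248 274 [69 70 73] [-151.  -34.] 93.6
248 276 [95 96 99] [-151.  -33.] 89.8
248 278 [94 95 99] [-151.  -34.] 87.1
248 280 [ 96  97 101] [-152.  -34.] 84.0
248 282 [ 96  97 100] [-152.  -34.] 80.3
248 284 [ 97  98 101] [-154.  -36.] 78.8
248 286 [ 97  98 102] [-153.  -35.] 74.6
248 288 [ 98  98 102] [-154.  -36.] 72.0
248 290 [ 98  98 102] [-154.  -35.] 67.6
248 292 [100 101 105] [-154.  -35.] 64.3
248 294 [160 168 173] [-125.   28.] 11.7
248 296 [158 166 170] [-127.   23.] 11.6
248 298 [161 170 174] [-130.   20.] 10.7
254 270 [46 47 48] [-154.  -60.] 115.3
254 272 [46 46 48] [-154.  -61.] 112.3
254 274 [45 45 48] [-154.  -60.] 108.6
254 276 [61 63 67] [-144.  -39.] 89.9
254 278 [54 55 59] [-145.  -40.] 87.8
254 280 [48 49 51] [-146.  -42.] 86.1
254 282 [48 49 51] [-146.  -41.] 81.6
254 284 [49 49 52] [-146.  -40.] 77.7
254 286 [48 49 51] [-146.  -40.] 74.2
254 288 [50 50 52] [-147.  -41.] 71.7
254 290 [51 52 55] [-147.  -40.] 67.3
254 292 [109 113 116] [-145.  -35.] 60.1
254 294 [158 168 171] [-118.   21.] 12.4
254 296 [161 170 174] [-120.   17.] 12.2
254 298 [160 169 172] [-122.   13.] 11.6
258 270 [49 50 54] [-147.  -59.] 112.2
258 272 [45 46 48] [-147.  -59.] 108.7
258 274 [48 48 51] [-139.  -42.] 93.4
258 276 [47 48 50] [-138.  -40.] 88.3
258 278 [47 48 49] [-139.  -41.] 85.7
258 280 [48 49 50] [-140.  -41.] 82.6
258 282 [49 49 51] [-140.  -41.] 79.4
258 284 [48 49 51] [-141.  -43.] 77.2
258 286 [49 49 52] [-141.  -42.] 73.3
258 288 [51 51 54] [-140.  -40.] 68.3
258 290 [104 106 110] [-137.  -34.] 60.0
258 292 [160 170 173] [-108.   26.] 9.6
258 294 [158 167 170] [-112.   18.] 12.1
258 296 [158 168 171] [-115.   14.] 11.7
258 298 [159 168 172] [-116.   11.] 9.6
```

Run:
```python
from cell import *
import numpy as np
c=camera_params("wrist");T=np.array(c['T']);p,z=read_camera("wrist");a=np.radians(-15.6);R=np.array([[np.cos(a),np.sin(a)],[-np.sin(a),np.cos(a)]])
v,u=np.mgrid[:480,:640];x=(u-c['cx'])/c['fx'];y=(v-c['cy'])/c['fy'];r=np.hypot(x,y)+1e-9
d=np.stack([np.tan(r)*x/r,np.tan(r)*y/r,np.ones_like(r)],-1)*z[...,None]
W=d@T[:3,:3].T+T[:3,3];F=np.dstack([(W[...,:2]-[.611,-.071])@R.T,W[...,2:]])*1000
for uu in (235,245,386,396):
  for vv in range(284,350,6):print(uu,vv,p[vv,uu],F[vv,uu].round(0))
for n in ("treadle",(210,250)),("plate",(330,250)),("handle",(380,205)),("bench",(300,400)):print(n[0],F[n[1][1],n[1][0]].round(1))
s=read_state();print(s['tool_pos'],s['time_s'],s['gripper_width'])
```

```text
235 284 [180 181 188] [-146.   40.   33.]
235 290 [142 142 148] [-133.   33.   64.]
235 296 [95 95 99] [-133.   32.   70.]
235 302 [97 98 98] [-133.   31.   75.]
235 308 [100  98 100] [-133.   30.   80.]
235 314 [ 99  98 101] [-133.   29.   84.]
235 320 [81 79 79] [-133.   28.   88.]
235 326 [53 52 54] [-133.   27.   92.]
235 332 [55 54 55] [-133.   27.   96.]
235 338 [66 64 64] [-134.   26.   98.]
235 344 [78 77 78] [-137.   27.   98.]
245 284 [176 174 182] [-146.   36.   32.]
245 290 [108 111 114] [-133.   29.   64.]
245 296 [67 69 71] [-133.   28.   69.]
245 302 [59 62 63] [-133.   27.   74.]
245 308 [61 60 62] [-134.   26.   78.]
245 314 [56 57 57] [-136.   26.   79.]
245 320 [61 61 62] [-138.   26.   80.]
245 326 [56 56 58] [-140.   26.   81.]
245 332 [56 55 57] [-142.   27.   82.]
245 338 [56 51 60] [-144.   27.   83.]
245 344 [56 57 58] [-145.   26.   86.]
386 284 [151 157 157] [-155.  -40.   12.]
386 290 [85 86 87] [-134.  -29.   63.]
386 296 [59 56 59] [-133.  -28.   71.]
386 302 [60 60 60] [-134.  -27.   73.]
386 308 [54 58 60] [-136.  -28.   73.]
386 314 [56 55 54] [-138.  -27.   75.]
386 320 [56 55 57] [-140.  -27.   77.]
386 326 [53 58 54] [-143.  -27.   77.]
386 332 [58 55 53] [-144.  -27.   78.]
386 338 [60 59 61] [-147.  -28.   79.]
386 344 [52 51 56] [-149.  -28.   80.]
396 284 [150 157 156] [-156.  -46.   12.]
396 290 [ 97  97 102] [-134.  -33.   64.]
396 296 [97 99 99] [-133.  -32.   70.]
396 302 [93 93 96] [-133.  -31.   75.]
396 308 [95 97 97] [-133.  -30.   79.]
396 314 [92 94 96] [-132.  -29.   85.]
396 320 [52 57 54] [-134.  -29.   87.]
396 326 [60 58 56] [-133.  -28.   92.]
396 332 [56 59 58] [-134.  -27.   94.]
396 338 [45 46 47] [-136.  -27.   95.]
396 344 [51 46 52] [-138.  -27.   97.]
treadle [-126.3   50.8   35.9]
plate [-135.2   -7.7   11.3]
handle [-105.9  -30.5   29.2]
bench [-253.5   11.2    0.8]
[ 0.47175462 -0.0327395   0.01944323] 4.5 0.6294329245944223
```

Wrist depth puts the bench, treadle and plate at the right heights, but both fingertips at z≈63 with the TCP reading 19. So at this opening the tips stand about 44 mm above the reported TCP. Before going lower I'll check the gripper body's clearance.

Run:
```python
from cell import *
from h import cloud
import numpy as np
c=camera_params("wrist");T=np.array(c['T']);p,z=read_camera("wrist");a=np.radians(-15.6);R=np.array([[np.cos(a),np.sin(a)],[-np.sin(a),np.cos(a)]])
v,u=np.mgrid[:480,:640];x=(u-c['cx'])/c['fx'];y=(v-c['cy'])/c['fy'];r=np.hypot(x,y)+1e-9
d=np.stack([np.tan(r)*x/r,np.tan(r)*y/r,np.ones_like(r)],-1)*z[...,None]
def rep(n,W,ok):
  F=np.dstack([(W[...,:2]-[.611,-.071])@R.T,W[...,2:]])*1000
  F=F[ok];F=F[(abs(F[:,0]+142)<60)&(abs(F[:,1])<80)&(F[:,2]>52)]
  print(n)
  for lo in range(-80,80,10):
    q=F[(F[:,1]>=lo)&(F[:,1]<lo+10)]
    if len(q)>10:
      i=q[:,2]<np.percentile(q[:,2],5)
      print(lo,len(q),"zmin",np.percentile(q[:,2],[1,5,50]).round(0),"x@low",q[i,0].min().round(0),q[i,0].max().round(0))
rep("wrist",d@T[:3,:3].T+T[:3,3],(z>0)&(r<1.4))
for n in("scene","side"):
  p,z=read_camera(n);rep(n,cloud(z,camera_params(n)),z>0)
print(T[:3,3],read_state()['joint_pos'])
```

```text
wrist
-70 2008 zmin [119. 127. 151.] x@low -153.0 -131.0
-60 8183 zmin [109. 115. 138.] x@low -152.0 -130.0
-50 3422 zmin [ 81. 105. 116.] x@low -138.0 -132.0
-40 2540 zmin [ 66.  71. 108.] x@low -138.0 -132.0
-30 5429 zmin [ 63.  71. 132.] x@low -155.0 -132.0
-20 4038 zmin [129. 132. 149.] x@low -135.0 -126.0
-10 3365 zmin [130. 131. 144.] x@low -135.0 -133.0
0 3388 zmin [130. 131. 144.] x@low -135.0 -133.0
10 4071 zmin [129. 131. 149.] x@low -136.0 -126.0
20 5467 zmin [ 63.  70. 130.] x@low -155.0 -132.0
30 2363 zmin [ 67.  72. 108.] x@low -138.0 -132.0
40 4022 zmin [103. 107. 117.] x@low -138.0 -132.0
50 7759 zmin [109. 115. 139.] x@low -153.0 -130.0
60 1624 zmin [124. 131. 152.] x@low -133.0 -131.0
scene
-70 939 zmin [113. 124. 163.] x@low -156.0 -132.0
-60 6740 zmin [113. 334. 387.] x@low -162.0 -124.0
-50 273 zmin [ 68.  71. 113.] x@low -150.0 -137.0
-40 3589 zmin [ 67. 109. 247.] x@low -157.0 -133.0
-30 1893 zmin [116. 139. 251.] x@low -161.0 -141.0
-20 902 zmin [141. 160. 259.] x@low -164.0 -154.0
-10 505 zmin [160. 174. 265.] x@low -164.0 -154.0
0 320 zmin [132. 150. 243.] x
[... 394 characters left out ...]
 x@low -191.0 -152.0
-40 643 zmin [ 77. 107. 404.] x@low -159.0 -155.0
-30 696 zmin [ 63.  79. 403.] x@low -157.0 -139.0
-20 635 zmin [194. 377. 405.] x@low -185.0 -179.0
-10 620 zmin [192. 206. 405.] x@low -183.0 -182.0
0 634 zmin [189. 202. 406.] x@low -183.0 -165.0
10 671 zmin [138. 155. 404.] x@low -165.0 -157.0
20 845 zmin [ 78. 126. 248.] x@low -162.0 -137.0
30 958 zmin [ 71. 104. 222.] x@low -159.0 -147.0
40 600 zmin [111. 130. 428.] x@low -159.0 -146.0
50 3010 zmin [131. 164. 395.] x@low -159.0 -134.0
60 106 zmin [136. 141. 161.] x@low -158.0 -139.0
[ 0.54765498 -0.05360879  0.19899836] [-1.44729367e+01  1.27257910e+01  1.10777092e+02 -3.43763124e-04
  5.64954878e+01  9.11203790e+01]
```

All three views agree. The gripper geometry is as stated (palm at 129, tips at 63) and x and y are right; only the reported z is low. So I go by the cameras: tip to treadle is about 31 mm. I'll descend stepwise, watching the force.

>>> carry_out(
  series=[
    {"gripper": 0.63, "offset": [0, 0, 13], "dr": [0, 0, 0]},
    {"gripper": 0.63, "offset": [0, 0, 26], "dr": [0, 0, 0]},
    {"gripper": 0.63, "offset": [0, 0, 26], "dr": [0, 0, 0]},
    {"gripper": 0.63, "offset": [0, 0, 26], "dr": [0, 0, 0]},
  ],
)

```text
time_s: 5.15
tool_pos: [0.4715, -0.0327, -0.007]
ee_rot: [180.0, 0.0, -15.6]
force: [0.2, 0.3, 0.6]
gripper_width: 0.63
finger_force: 0.0
```

>>> carry_out(
  series=[
    {"gripper": 0.63, "offset": [0, 0, 3], "dr": [0, 0, 0]},
    {"gripper": 0.63, "offset": [0, 0, 6], "dr": [0, 0, 0]},
    {"gripper": 0.63, "offset": [0, 0, 8], "dr": [0, 0, 0]},
    {"gripper": 0.63, "offset": [0, 0, 8], "dr": [0, 0, 0]},
    {"gripper": 0.63, "offset": [0, 0, 8], "dr": [0, 0, 0]},
  ],
)

```text
time_s: 5.78
tool_pos: [0.4725, -0.0339, -0.0135]
ee_rot: [179.9, -0.1, -15.6]
force: [-3.1, -3.9, 6.7]
gripper_width: 0.633
finger_force: 3.8
```

```bash
cat > flap.py <<'E'
from cell import *
import numpy as np
c=camera_params("wrist");T=np.array(c['T']);p,z=read_camera("wrist");a=np.radians(-15.6);R=np.array([[np.cos(a),np.sin(a)],[-np.sin(a),np.cos(a)]])
v,u=np.mgrid[:480,:640];x=(u-c['cx'])/c['fx'];y=(v-c['cy'])/c['fy'];r=np.hypot(x,y)+1e-9
d=np.stack([np.tan(r)*x/r,np.tan(r)*y/r,np.ones_like(r)],-1)*z[...,None]
W=d@T[:3,:3].T+T[:3,3];F=(np.dstack([(W[...,:2]-[.611,-.071])@R.T,W[...,2:]])*1000)[(z>0)&(r<1.2)]
q=F[(F[:,0]>-90)&(F[:,0]<-40)&(F[:,1]>22)&(F[:,1]<44)&(F[:,2]>15)]
print("treadle slope/angle",np.polyfit(q[:,1],q[:,2],1).round(3), "z mean",q.mean(0).round(1))
g=F[(F[:,0]>40)&(F[:,0]<85)&(F[:,1]<-5)&(F[:,1]>-50)&(F[:,2]>35)]
if len(g)>20: print("flap slope",np.polyfit(g[:,1],g[:,2],1).round(3))
w=F[(F[:,1]<-28)&(F[:,1]>-40)&(F[:,2]>24)&(F[:,2]<34)&(F[:,0]<30)]
if len(w): print("handle top x",np.percentile(w[:,0],[1,99]).round(1))
t=F[(abs(F[:,1])<41)&(abs(F[:,1])>26)&(F[:,0]<-10)];
s=read_state();tp=np.array(s['tool_pos']);print("tcp",(R@(tp[:2]-[.611,-.071])*1000).round(1),(tp[2]*1000).round(1),"F",s['force'].round(2) if hasattr(s['force'],'round') else s['force'],s['time_s'])
E
python3 flap.py
```

```text
treadle slope/angle [-0.045 29.307] z mean [-64.9  33.2  27.8]
handle top x [-138.5  -18.6]
tcp [-143.3   -1.5] -13.4 F [-2.12 -2.17  5.87] 5.825
```

>>> carry_out(
  series=[
    {"gripper": 0.63, "offset": [0, 0, 2], "dr": [0, 0, 0]},
    {"gripper": 0.63, "offset": [0, 0, 4], "dr": [0, 0, 0]},
    {"gripper": 0.63, "offset": [0, 0, 5], "dr": [0, 0, 0]},
    {"gripper": 0.63, "offset": [0, 0, 5], "dr": [0, 0, 0]},
  ],
)

```text
time_s: 6.32
tool_pos: [0.4724, -0.0359, -0.0166]
ee_rot: [179.7, -0.1, -15.5]
force: [-9.5, -8.5, 22.5]
gripper_width: 0.631
finger_force: 10.5
```

```bash
python3 flap.py
python3 - <<'E'
from cell import *
import cv2,numpy as np
p,_=read_camera("scene");q,_=read_camera("side")
cv2.imwrite("pics/s3.png",np.hstack([cv2.resize(p[210:360,200:400,::-1],(400,300)),cv2.resize(q[180:390,260:540,::-1],(400,300))]))
E
```

```text
treadle slope/angle [-0.151 28.446] z mean [-64.9  32.9  23.5]
handle top x [-144.4  -19.4]
tcp [-143.    -3.4] -16.6 F [-10.25  -9.44  21.85] 6.375
```

View pics/s3.png

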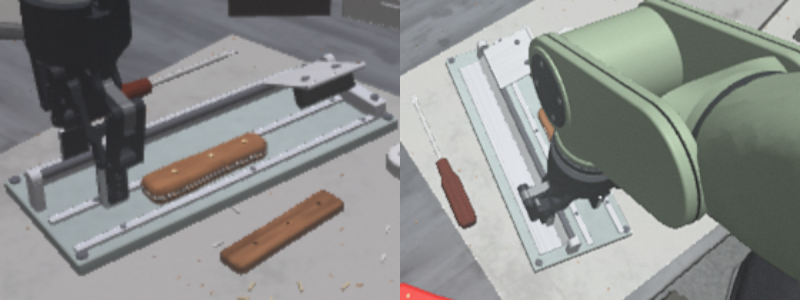

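The flap stands well open and the right fingertip is in the slot behind the handle (left panel about 115,200). The force, 22 N, is more than the spring needs, so I'll check the tip height before pushing.

Run:
```python
from cell import *
from h import *
p,z=read_camera("scene");c=camera_params("scene");W=cloud(z,c);a=np.radians(-15.6);R=np.array([[np.cos(a),np.sin(a)],[-np.sin(a),np.cos(a)]])
for u in (252,257,262):
  for v in range(300,320,2):
    w=W[v,u];print(u,v,p[v,u],((w[:2]-[.611,-.071])@R.T*1000).round(0),round(w[2]*1000,1))
F=np.dstack([(W[...,:2]-[.611,-.071])@R.T,W[...,2:]])*1000;F=F[z>0]
g=F[(F[:,0]>35)&(F[:,0]<90)&(F[:,1]<5)&(F[:,1]>-52)&(F[:,2]>40)];print("flap slope",np.polyfit(g[:,1],g[:,2],1),len(g))
```

```text
252 300 [ 97  98 100] [-150.  -36.] 48.5
252 302 [ 97  99 101] [-150.  -37.] 45.6
252 304 [ 98  99 102] [-151.  -37.] 42.6
252 306 [ 98 100 102] [-151.  -37.] 38.5
252 308 [ 99 100 103] [-151.  -36.] 34.9
252 310 [ 98 100 103] [-153.  -39.] 33.3
252 312 [100 101 104] [-153.  -38.] 29.3
252 314 [144 153 155] [-144.  -20.] 10.2
252 316 [156 166 168] [-148.  -27.] 12.3
252 318 [156 165 168] [-149.  -29.] 10.9
257 300 [49 48 51] [-146.  -45.] 52.4
257 302 [49 49 51] [-146.  -43.] 47.4
257 304 [49 49 51] [-147.  -45.] 45.7
257 306 [49 49 52] [-147.  -45.] 41.6
257 308 [50 50 52] [-147.  -43.] 37.0
257 310 [49 49 51] [-147.  -44.] 34.1
257 312 [105 107 110] [-144.  -37.] 24.4
257 314 [159 169 171] [-140.  -27.] 12.6
257 316 [156 165 168] [-140.  -29.] 9.8
257 318 [155 164 167] [-143.  -33.] 10.3
262 300 [48 48 51] [-138.  -44.] 48.0
262 302 [49 51 52] [-138.  -44.] 44.1
262 304 [49 49 52] [-139.  -45.] 41.5
262 306 [50 50 53] [-138.  -44.] 37.1
262 308 [51 52 54] [-139.  -44.] 33.6
262 310 [112 116 118] [-135.  -37.] 23.9
262 312 [161 171 174] [-130.  -26.] 10.7
262 314 [159 168 171] [-132.  -30.] 10.4
262 316 [158 169 171] [-135.  -34.] 10.6
262 318 [159 168 171] [-137.  -39.] 11.0
flap slope [-0.18455035 48.818903  ] 514
```

>>> carry_out(
  series=[
    {"gripper": 0.63, "offset": [2, 1, 0], "dr": [0, 0, 0]},
    {"gripper": 0.63, "offset": [4, 3, 0], "dr": [0, 0, 0]},
    {"gripper": 0.63, "offset": [6, 3, 0], "dr": [0, 0, 0]},
    {"gripper": 0.63, "offset": [8, 3, 0], "dr": [0, 0, 0]},
    {"gripper": 0.63, "offset": [8, 3, 0], "dr": [0, 0, 0]},
    {"gripper": 0.63, "offset": [8, 3, 0], "dr": [0, 0, 0]},
  ],
)

```text
time_s: 7.28
tool_pos: [0.4768, -0.0368, -0.0185]
ee_rot: [-180.0, 0.3, -15.6]
force: [-6.8, 3.6, 15.8]
gripper_width: 0.63
finger_force: 7.6
```

```bash
python3 flap.py
```

```text
treadle slope/angle [-0.257 29.09 ] z mean [-64.7  32.6  20.7]
handle top x [-139.9  -15.6]
tcp [-138.5   -3.1] -18.5 F [-7.44  2.13 15.66] 7.325
```

>>> carry_out(
  series=[
    {"gripper": 0.63, "offset": [5, 0, 0], "dr": [0, 0, 0]},
    {"gripper": 0.63, "offset": [10, 0, 0], "dr": [0, 0, 0]},
    {"gripper": 0.63, "offset": [15, 0, 0], "dr": [0, 0, 0]},
    {"gripper": 0.63, "offset": [20, 0, 0], "dr": [0, 0, 0]},
    {"gripper": 0.63, "offset": [25, 0, 0], "dr": [0, 0, 0]},
    {"gripper": 0.63, "offset": [30, 0, 0], "dr": [0, 0, 0]},
    {"gripper": 0.63, "offset": [35, 0, 0], "dr": [0, 0, 0]},
    {"gripper": 0.63, "offset": [40, 0, 0], "dr": [0, 0, 0]},
    {"gripper": 0.63, "offset": [40, 0, 0], "dr": [0, 0, 0]},
  ],
)

```text
time_s: 8.45
tool_pos: [0.5151, -0.0461, -0.0188]
ee_rot: [-179.8, 0.3, -15.6]
force: [-6.9, 6.7, 14.2]
gripper_width: 0.63
finger_force: 7.3
```

```bash
cat > hs.py <<'E'
from cell import *
from h import *
p,z=read_camera("scene");c=camera_params("scene");W=cloud(z,c);a=np.radians(-15.6);R=np.array([[np.cos(a),np.sin(a)],[-np.sin(a),np.cos(a)]])
F=np.dstack([(W[...,:2]-[.611,-.071])@R.T,W[...,2:]])*1000;hsv=cv2.cvtColor(p,cv2.COLOR_RGB2HSV)
b=(hsv[...,1]>90)&(hsv[...,0]<20)&(hsv[...,2]>50)&(z>0)&(abs(F[...,1]+34)<22)&(F[...,2]>14)&(F[...,2]<45)
q=F[b];print("handle lo/hi (start -114..-9.7)",np.percentile(q,1,0).round(1),np.percentile(q,99,0).round(1),len(q))
for lo in range(-120,110,15):
  k=q[abs(q[:,0]-lo)<7.5]
  if len(k)>5:print((lo,np.percentile(k[:,2],90).round(1)),end=' ')
g=F[(F[...,0]>35)&(F[...,0]<90)&(F[...,1]<5)&(F[...,1]>-52)&(F[...,2]>38)];print("flap slope",np.polyfit(g[:,1],g[:,2],1).round(3))
cv2.imwrite("pics/hs.png",cv2.resize(p[210:360,200:420,::-1],None,fx=3,fy=3,interpolation=2))
E
python3 flap.py; python3 hs.py
```

```text
treadle slope/angle [ -2.812 134.333] z mean [-73.7  30.4  48.9]
handle top x [-99.4  20.7]
tcp [-99.1  -1.8] -18.7 F [-6.95  6.53 13.34] 8.5
handle lo/hi (start -114..-9.7) [-86.6 -48.3  23.3] [ 17.9 -24.9  29.9] 631
(-90, np.float64(28.6)) (-75, np.float64(29.0)) (-60, np.float64(29.5)) (-45, np.float64(28.9)) (-30, np.float64(29.4)) (-15, np.float64(29.0)) (0, np.float64(29.3)) (15, np.float64(29.1)) flap slope [-0.285 49.93 ]
```

View pics/hs.png

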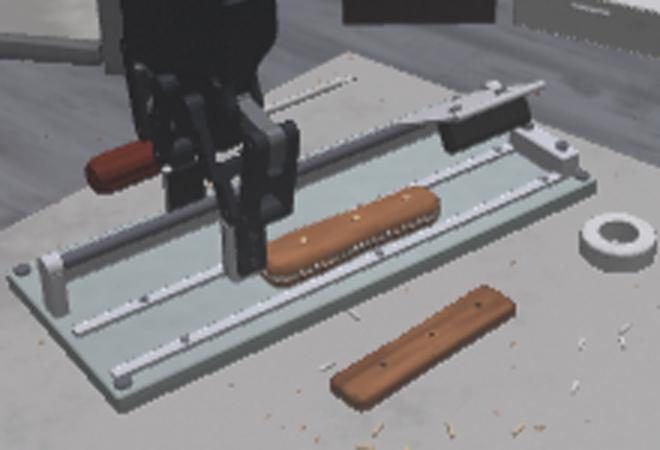

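The finger is pushing the handle flat along the slot with the flap wide open; it has moved about 27 mm and about 77 mm remain. I'll push on and finish in small steps.

>>> carry_out(
  series=[
    {"gripper": 0.63, "offset": [5, 0, 0], "dr": [0, 0, 0]},
    {"gripper": 0.63, "offset": [10, 0, 0], "dr": [0, 0, 0]},
    {"gripper": 0.63, "offset": [15, 0, 0], "dr": [0, 0, 0]},
    {"gripper": 0.63, "offset": [20, 0, 0], "dr": [0, 0, 0]},
    {"gripper": 0.63, "offset": [25, 0, 0], "dr": [0, 0, 0]},
    {"gripper": 0.63, "offset": [30, 0, 0], "dr": [0, 0, 0]},
    {"gripper": 0.63, "offset": [35, 0, 0], "dr": [0, 0, 0]},
    {"gripper": 0.63, "offset": [40, 0, 0], "dr": [0, 0, 0]},
    {"gripper": 0.63, "offset": [45, 0, 0], "dr": [0, 0, 0]},
    {"gripper": 0.63, "offset": [50, 0, 0], "dr": [0, 0, 0]},
    {"gripper": 0.63, "offset": [55, 0, 0], "dr": [0, 0, 0]},
    {"gripper": 0.63, "offset": [60, 0, 0], "dr": [0, 0, 0]},
    {"gripper": 0.63, "offset": [65, 0, 0], "dr": [0, 0, 0]},
    {"gripper": 0.63, "offset": [68, 0, 0], "dr": [0, 0, 0]},
    {"gripper": 0.63, "offset": [70, 0, 0], "dr": [0, 0, 0]},
    {"gripper": 0.63, "offset": [70, 0, 0], "dr": [0, 0, 0]},
  ],
)

```text
time_s: 10.55
tool_pos: [0.5822, -0.0649, -0.0186]
ee_rot: [-179.9, 0.4, -15.6]
force: [-8.5, 5.6, 13.0]
gripper_width: 0.629
finger_force: 7.0
```

```bash
python3 flap.py; python3 hs.py
```

```text
treadle slope/angle [-0.269 29.436] z mean [-66.4  27.1  22.1]
flap slope [-0.559 52.088]
handle top x [-36.6  25.7]
tcp [-29.4  -1.9] -18.6 F [-8.45  5.8  13.13] 10.6
handle lo/hi (start -114..-9.7) [-16.8 -49.3  22.6] [ 87.5 -25.   30.3] 551
(-15, np.float64(28.6)) (0, np.float64(29.1)) (15, np.float64(29.1)) (30, np.float64(29.3)) (45, np.float64(29.3)) (60, np.float64(29.3)) (75, np.float64(29.5)) (90, np.float64(28.8)) flap slope [-0.282 50.102]
```

>>> carry_out(
  series=[
    {"gripper": 0.63, "offset": [2, 0, 0], "dr": [0, 0, 0]},
    {"gripper": 0.63, "offset": [4, 0, 0], "dr": [0, 0, 0]},
    {"gripper": 0.63, "offset": [6, 0, 0], "dr": [0, 0, 0]},
    {"gripper": 0.63, "offset": [6, 0, 0], "dr": [0, 0, 0]},
  ],
)

```text
time_s: 11.15
tool_pos: [0.5886, -0.0667, -0.0186]
ee_rot: [-179.9, 0.3, -15.6]
force: [-6.7, 5.5, 12.4]
gripper_width: 0.629
finger_force: 6.2
```

>>> carry_out(
  series=[
    {"gripper": 0.63, "offset": [1, 0, 0], "dr": [0, 0, 0]},
    {"gripper": 0.63, "offset": [2, 0, 0], "dr": [0, 0, 0]},
    {"gripper": 0.63, "offset": [2, 0, 0], "dr": [0, 0, 0]},
  ],
)

```text
time_s: 11.52
tool_pos: [0.5886, -0.0666, -0.0186]
ee_rot: [-179.9, 0.5, -15.5]
force: [-11.5, 6.3, 16.3]
gripper_width: 0.632
finger_force: 8.3
```

>>> carry_out(
  series=[
    {"gripper": 0.63, "offset": [1, 0, 0], "dr": [0, 0, 0]},
    {"gripper": 0.63, "offset": [2, 0, 0], "dr": [0, 0, 0]},
    {"gripper": 0.63, "offset": [2, 0, 0], "dr": [0, 0, 0]},
  ],
)

```text
time_s: 11.9
tool_pos: [0.5918, -0.0675, -0.0186]
ee_rot: [-179.9, 0.4, -15.6]
force: [-7.7, 5.2, 13.1]
gripper_width: 0.635
finger_force: 7.0
```

```bash
python3 flap.py; python3 hs.py
```

```text
treadle slope/angle [-0.256 29.063] z mean [-59.9  27.6  22. ]
flap slope [-0.559 52.095]
handle top x [-27.5  22.4]
tcp [-19.4  -1.8] -18.6 F [-9.    5.23 12.84] 11.95
handle lo/hi (start -114..-9.7) [ -7.  -49.7  22.9] [ 97.7 -24.8  30. ] 538
(0, np.float64(29.3)) (15, np.float64(29.1)) (30, np.float64(29.4)) (45, np.float64(29.3)) (60, np.float64(29.0)) (75, np.float64(29.2)) (90, np.float64(29.4)) (105, np.float64(27.9)) flap slope [-0.285 49.978]
```

>>> carry_out(
  series=[
    {"gripper": 0.63, "offset": [1, 0, 0], "dr": [0, 0, 0]},
    {"gripper": 0.63, "offset": [2, 0, 0], "dr": [0, 0, 0]},
    {"gripper": 0.63, "offset": [3, 0, 0], "dr": [0, 0, 0]},
    {"gripper": 0.63, "offset": [3, 0, 0], "dr": [0, 0, 0]},
  ],
)

```text
time_s: 12.5
tool_pos: [0.5917, -0.0674, -0.0187]
ee_rot: [-179.9, 0.7, -15.5]
force: [-15.3, 6.8, 18.9]
gripper_width: 0.634
finger_force: 10.6
```

>>> carry_out(
  series=[
    {"gripper": 0.63, "offset": [1, 0, 0], "dr": [0, 0, 0]},
    {"gripper": 0.63, "offset": [2, 0, 0], "dr": [0, 0, 0]},
    {"gripper": 0.63, "offset": [2, 0, 0], "dr": [0, 0, 0]},
  ],
)

```text
time_s: 12.88
tool_pos: [0.592, -0.0675, -0.0187]
ee_rot: [-179.9, 0.9, -15.6]
force: [-17.8, 8.3, 24.0]
gripper_width: 0.629
finger_force: 14.2
```

```bash
python3 flap.py; python3 hs.py
```

```text
treadle slope/angle [-0.263 29.249] z mean [-59.8  27.7  22. ]
flap slope [-0.56  52.139]
handle top x [-26.8  21.7]
tcp [-19.3  -1.7] -18.8 F [-17.49   7.42  22.76] 12.925
handle lo/hi (start -114..-9.7) [ -7.3 -49.5  23.2] [ 96.6 -25.3  29.9] 534
(0, np.float64(29.3)) (15, np.float64(29.5)) (30, np.float64(29.2)) (45, np.float64(29.2)) (60, np.float64(29.1)) (75, np.float64(29.2)) (90, np.float64(28.8)) flap slope [-0.288 49.859]
```

View pics/hs.png

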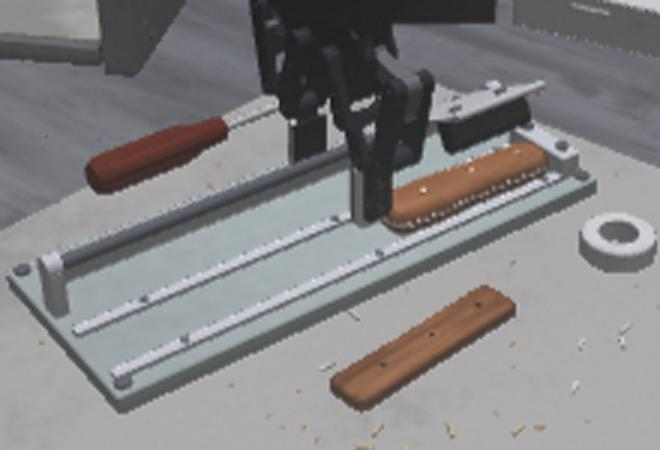

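The handle's front end butts against the end stop: the finger has stalled despite 5 mm more commanded, and the force has risen. Now I back off along the treadle, then lift.

>>> carry_out(
  series=[
    {"gripper": 0.63, "offset": [-4, 0, 0], "dr": [0, 0, 0]},
    {"gripper": 0.63, "offset": [-8, 0, 0], "dr": [0, 0, 0]},
    {"gripper": 0.63, "offset": [-12, 0, 0], "dr": [0, 0, 0]},
    {"gripper": 0.63, "offset": [-16, 0, 0], "dr": [0, 0, 0]},
    {"gripper": 0.63, "offset": [-20, 0, 0], "dr": [0, 0, 0]},
    {"gripper": 0.63, "offset": [-20, 0, 0], "dr": [0, 0, 0]},
  ],
)

```text
time_s: 13.72
tool_pos: [0.5838, -0.0669, -0.0171]
ee_rot: [-180.0, -0.5, -15.6]
force: [4.8, 1.0, 6.8]
gripper_width: 0.632
finger_force: 3.7
```

```bash
python3 flap.py; python3 hs.py
```

```text
treadle slope/angle [-0.112 26.307] z mean [-66.1  26.6  23.3]
flap slope [-0.489 51.023]
handle top x [-35.3  26.9]
tcp [-27.3  -3.4] -17.1 F [4.21 1.04 7.62] 13.775
handle lo/hi (start -114..-9.7) [ -8.1 -49.1  23.2] [ 96.6 -24.8  30.1] 558
(-15, np.float64(27.0)) (0, np.float64(29.1)) (15, np.float64(29.4)) (30, np.float64(29.0)) (45, np.float64(29.4)) (60, np.float64(29.2)) (75, np.float64(29.2)) (90, np.float64(29.0)) flap slope [-0.231 49.55 ]
```

>>> carry_out(
  series=[
    {"gripper": 0.63, "offset": [0, 0, -2], "dr": [0, 0, 0]},
    {"gripper": 0.63, "offset": [0, 0, -4], "dr": [0, 0, 0]},
    {"gripper": 0.63, "offset": [0, 0, -6], "dr": [0, 0, 0]},
    {"gripper": 0.63, "offset": [0, 0, -8], "dr": [0, 0, 0]},
    {"gripper": 0.63, "offset": [0, 0, -10], "dr": [0, 0, 0]},
    {"gripper": 0.63, "offset": [0, 0, -14], "dr": [0, 0, 0]},
    {"gripper": 0.63, "offset": [0, 0, -24], "dr": [0, 0, 0]},
    {"gripper": 0.63, "offset": [0, 0, -50], "dr": [0, 0, 0]},
    {"gripper": 0.63, "offset": [0, 0, -80], "dr": [0, 0, 0]},
    {"gripper": 0.63, "offset": [-30, 0, -120], "dr": [0, 0, 0]},
    {"gripper": 0.63, "offset": [-60, 0, -130], "dr": [0, 0, 0]},
    {"gripper": 0.63, "offset": [-60, 0, -130], "dr": [0, 0, 0]},
    {"gripper": 0.63, "offset": [-60, 0, -130], "dr": [0, 0, 0]},
  ],
)

```text
time_s: 15.45
tool_pos: [0.5222, -0.0503, 0.1104]
ee_rot: [180.0, -0.0, -15.6]
force: [0.6, 0.3, 0.4]
gripper_width: 0.632
finger_force: 0.0
```

```bash
python3 flap.py; python3 hs.py; python3 hs.py
```

```text
treadle slope/angle [ -1.987 223.842] z mean [-77.1  30.8 162.6]
flap slope [-0.174 46.648]
handle top x [-9.1 29.5]
tcp [-91.1  -3.9] 110.1 F [0.99 0.21 0.09] 15.5
handle lo/hi (start -114..-9.7) [ -8.2 -49.3  23.7] [ 96.8 -25.2  30.7] 483
(-15, np.float64(27.0)) (0, np.float64(29.1)) (15, np.float64(29.1)) (30, np.float64(29.1)) (45, np.float64(29.6)) (60, np.float64(29.1)) (75, np.float64(29.1)) (90, np.float64(29.3)) flap slope [-0.131 45.683]
handle lo/hi (start -114..-9.7) [ -9.1 -49.3  23.4] [ 96.8 -25.1  31.1] 485
(-15, np.float64(27.8)) (0, np.float64(29.1)) (15, np.float64(29.4)) (30, np.float64(29.3)) (45, np.float64(29.1)) (60, np.float64(29.5)) (75, np.float64(29.0)) (90, np.float64(29.1)) flap slope [-0.128 45.662]
```

View pics/hs.png

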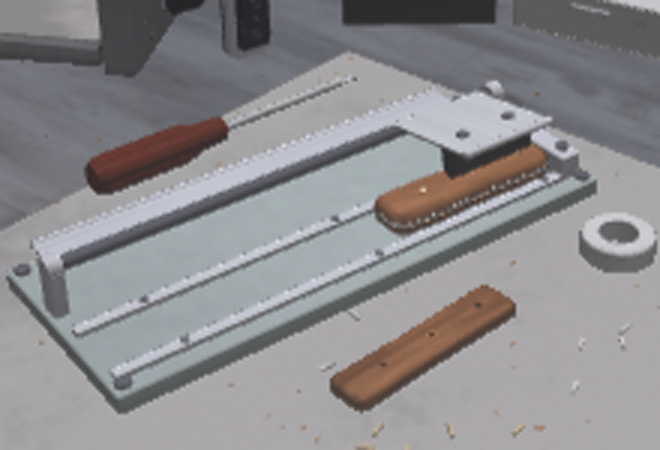

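The flap is down with its pad on the handle (slope about 0.17), the handle lies flat against the stop, and the hand is clear.

```bash
python3 -c "from cell import *;print(job_done())"
```

```text
the job is handed in; nothing more can be done
None
```

The handle is pushed home against the end stop, the flap is down on it and the hand is clear; the job is handed in, but no verdict came back.

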